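# Lock the nozzle cup into the filling machine

## Robot

A 6-joint arm with a two-finger parallel gripper is mounted at the origin on the work surface. World frame = base frame: x ahead of the robot, y to its left, z up, the work surface at z = 0. Lengths are in m, angles in degrees, forces in N, time in s.
With the tool pointing down it reaches from about 0.25 to 0.725 m from the base axis. Payload 9.7 kg.
Tool frame: the origin (TCP) lies on the centre line of the jaws, within the pads' length; the fingertips stand 17 mm ahead of it and the grasp point (between the pads) lies 2 mm behind it (bot.nose_length is the distance from the TCP to the fingertips, in m); x points along the fingers, y is the direction in which the jaws open and shut, and the axes are right-handed (so a half turn about x gives the same grasp; the last joint's range is limited). The gripper opens to 85 mm and grips with 20 to 120 N. Pads are 22 mm wide; open, the fingers measure 114 mm over their backs; the gripper's body (76 mm by 85 mm) begins 54 mm behind the grasp point. The pads swing forward as they close: fully open they stand 13 mm farther back than shut.
Start: joints at [-74.656, 4.979, 10.078, 95.1, 0, 90], TCP at [0.146, -0.53, 0.248] pointing down, gripper open.
Joint ranges: [-179.16, 179.16], [-48.56, 103.87], [-65.8, 70.77], [-126.05, 130.52], [-82.76, 87.17], [-180, 180]. Speed limits (degrees/s): [127.2, 127.2, 147.25, 180, 180, 180].

## Interface

Orientations are given as [roll, pitch, yaw] about the fixed x, y, z axes, in that order (R = Rz(yaw) Ry(pitch) Rx(roll)).
In Python, from workcell import bot, viewer, ticket gives the robot as it stands.
- The arm moves only by the tool jog_arm, never from a script. Its argument "deltas" is a list of rows, each an object of numbers: "fingers": the opening, from 0 (shut) to 1 (fully open); "x", "y", "z": the shift along the world's x, y, z in mm; "twist": the turn about the world's z in degrees. A call has 1 to 10 rows; each row is the pose to reach, as a shift and turn from the pose measured when the call began; what a row does not reach only later rows make up. A row lasts 1/10 s, in which the tool goes at most 50 mm and 8.59 degrees, less where a joint would pass 70% of its speed; a pose out of reach is approached as far as the arm can. A call with a gripper value outside its range is refused whole. The fingers move at their own pace and stop on an object; "grip_force" is the grip in N (left out, the last holds). Time passes only in rows, so rows that repeat a pose let the fingers close. It gives the time, the measured TCP pose, the force and the opening at its end, in the units of the state.
- bot.get_obs(): the state, without advancing time (a new reading comes with each control period).
- viewer.camera(name): name is "scene" or "top"; returns a dict with "image" (400x640x3 uint8, red, green, blue), "fovy" (degrees; the focal length in pixels is half the picture's height over the tangent of half this angle, whatever the lens; pixels are square), "cx", "cy" (the principal point, pixels), "world_to_cam" (4x4, takes a point from world to camera coordinates). Camera axes: x right, y down, z forward; pixel columns grow to the right and rows downward; lengths in m; the calibration is good to about 2 mm. A picture is of the moment at which its call begins. There is no depth.
- ticket.job_done(): hands the job in, once; it reports no verdict.
The state is a dict: "time": time; "q": joint angles; "qd": joint speeds; "joint_efforts": joint torques, N m; "ee_pos": TCP position; "tcp_rot": TCP orientation; "wrist_force": force on the tool from outside, world axes, zero at the start; "torque": the same for the moment, N m; "opening": finger opening in m.
Only numpy, scipy, OpenCV 4.12 (cv2) and the standard library are available. Lean on these libraries where they do the work, as an engineer would, in place of code of your own. Each camera call takes 0.05 s, during which the arm holds its last target.

## Task

Pick up the steel nozzle cup by its handle and lift it, level, into the collar under the filling machine with the handle under the entry mark, until it meets the sprung seal; then swing the handle round to the machine's front (counter-clockwise seen from above) until the lugs come up firmly against their stop. Turn it home firmly but never force it, then let go so that the cup stays locked in the collar, and leave the mould, cake ring, bowl and jar where they are.

Things in the scene. Friction and masses are not known exactly. Their poses are not given: they have to be found in the camera images.
- handle (a point): Grip point at mid-height of the loose steel nozzle cup's black handle: a level bar 18 mm wide, 24 mm high, reaching from 57 to 157 mm from the cup's axis. This point is 120 mm from the axis, 34 mm above the cup's foot. Axes are the cup's: z up, x from the handle to the cup's axis (the handle sticks out along -x).
- cup_rim (a point): Centre of the cup's top rim, on its axis, 62 mm above its foot, 28 mm above the handle's centre line. The cup is 55 mm across, 48 mm at the foot. Three lugs, flush with the rim, stand out to radius 37 mm, each 6 mm high and 16.5 mm (28 degrees) wide: one over the handle, the others 120 degrees either side. Axes as for the handle.
- cup: The nozzle cup as a whole: origin at the centre of its foot, axes as for the handle. It starts standing on the table. 0.2 to 0.4 kg, centre of mass about 10 mm from its axis on the handle's side.
- outlet (a point): Centre of the collar's underside on the machine's vertical outlet axis, 200 mm above the table; z up, -x to the machine's front. The collar faces down: bore radius 40 mm, outer radius 47 mm. Three ledges in it reach in to radius 30 mm, with three gaps 50 degrees wide between them for the cup's lugs. Housing above: radius 47 mm, hopper 52 mm, to 380 mm high.
- entry_mark (a point): Outer edge of a black upright fin, 6 mm wide, 30 mm high, on the side of the round housing, 58 mm from the outlet's axis. With the handle under it (pointing 52 degrees to the left, +y, of the machine's front; up to 9 degrees off still fits) the lugs pass up through the gaps. Axes as for the outlet.
- seal_face (a point): Centre of the sprung rubber seal's underside, inside the collar, 12.5 mm above the collar's underside. The cup's rim meets it from below; it yields from about 2 N, gaining 1.5 N per mm, 5 mm of travel. With the rim 12.5 to 14 mm above the collar's underside the lugs clear the ledges and the cup can turn.
- front_mark (a point): Point on the collar's outside at the machine's front, 10 mm above the underside. Turning is counter-clockwise from above. From 11 to 46 degrees of turn the ledges lift the lugs 4.5 mm (rim ends 14.5 mm up): let the handle rise. A hidden hard stop, at 44 to 60 degrees (handle within 8 of front), must be felt: 8 to 10 N sideways at the handle is firm, over 20 N forces it.
- machine: The filling machine, fixed: white column on its -y side, white arm, round steel housing with a hopper, base plate 14 mm thick. Origin on the table straight below the outlet's axis; axes as for the outlet.
- mould: Clear moulding tray with six filled hollows, 135 x 175 x 28 mm, on the machine's base plate under the outlet (top 42 mm above the table); origin at the centre of its underside. Leave it.
- cakering: Steel cake ring, 68 mm across, 35 mm high; origin at the centre of its underside. Leave it.
- bowl: Steel bowl, 120 mm across, 55 mm high; origin at the centre of its underside. Leave it.
- jar: Closed jar, 60 mm across, 85 mm high; origin at the centre of its underside. Leave it.
Mind the look-alikes: they are no part of the job. Leave any turquoise look-alike of the cup alone.

How it is judged:
By the outcome, as a careful person would: the job done as asked, in the order asked, and still so for the second after the job is handed in, with the robot touching nothing.
It also fails if it takes over 69 s, if anything falls off the work surface, if the arm or the gripper's body presses on something with over 40 N, if the wrist force passes 120 N, or if a joint passes its speed limit or range.

## Working session

There is one attempt and no reset: what is moved stays moved. The work goes in short steps, Python scripts to look and compute and a tool call to move; the robot and the scene stay as the last step left them, time stands still between calls to the robot, and variables do not carry over. Pictures are saved under pics/ and viewed, and the job is handed in when it is done.

Besides the shell and the picture viewer there is one more tool, called after "Call:" as name([rows], argument=value, ...), one row to a line, values as JSON. jog_arm: Moves the arm, as the interface text tells. Its arguments: {"type":"object","properties":{"deltas":{"type":"array"},"grip_force":{"type":"number"}},"required":["deltas"]}

```bash
mkdir -p pics; ls; cat > h.py <<'E'
import numpy as np, cv2
from workcell import bot, viewer, ticket
def cam(n):
    c=viewer.camera(n); c['f']=c['image'].shape[0]/2/np.tan(np.radians(c['fovy']/2)); return c
def proj(c,p):
    q=c['world_to_cam']@np.append(p,1); return np.array([c['cx']+c['f']*q[0]/q[2],c['cy']+c['f']*q[1]/q[2]])
def ray(c,u,v):
    T=np.linalg.inv(c['world_to_cam']); d=T[:3,:3]@np.array([(u-c['cx'])/c['f'],(v-c['cy'])/c['f'],1]); return T[:3,3],d
def onz(c,u,v,z):
    o,d=ray(c,u,v); return o+d*(z-o[2])/d[2]
def tri(r):
    A=0;b=0
    for o,d in r:
        d=d/np.linalg.norm(d);P=np.eye(3)-np.outer(d,d);A=A+P;b=b+P@o
    X=np.linalg.solve(A,b);return X
E
python3 - <<'E'
from h import *
import pickle
for n in('scene','top'):
    c=cam(n); cv2.imwrite(f'pics/{n}0.png',c['image'][:,:,::-1]); pickle.dump(c,open(n+'0.pkl','wb'))
    print(n,c['fovy'],c['cx'],c['cy'],np.linalg.inv(c['world_to_cam'])[:3,3])
print(bot.get_obs(),bot.nose_length)
E
```

```text
pics
scene 50.90367523817838 310.0386943104124 204.51108089202702 [0.66846155 0.19707117 0.95499862]
top 52.054717519415185 320.27026456144193 194.89762846117046 [ 0.35432487 -0.02384788  1.03998374]
{'time': 0.1, 'q': array([-7.46543065e+01,  5.00886766e+00,  1.00387292e+01,  9.51004945e+01,
        1.44625925e-04,  8.99995203e+01]), 'qd': array([-0.0581958 , -0.06476146,  0.01603399,  0.04743637,  0.05635258,
       -0.05094477]), 'joint_efforts': array([ 3.96892051e-05, -5.21564591e+01,  4.65650296e+01,  1.60514249e-02,
        8.55864619e-05,  2.96534893e-05]), 'ee_pos': array([ 0.14550298, -0.53020508,  0.24764277]), 'tcp_rot': array([-90.11779666,  89.92936696, 105.22837645]), 'wrist_force': array([ 0.22319578, -0.01546385, -0.36906397]), 'torque': array([-0.02319099,  0.00996194, -0.03663262]), 'opening': 0.08528744706590013} 0.017
```

View pics/scene0.png

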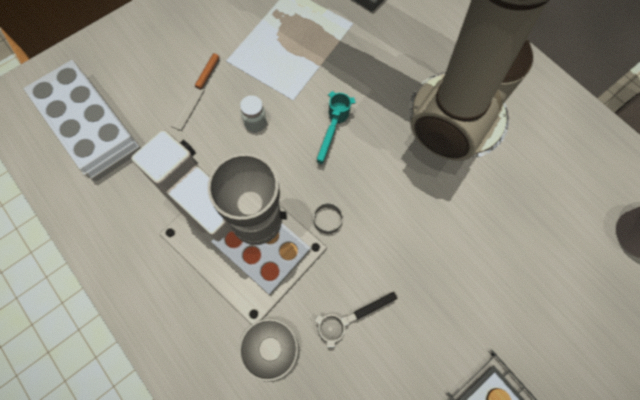

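View pics/top0.png

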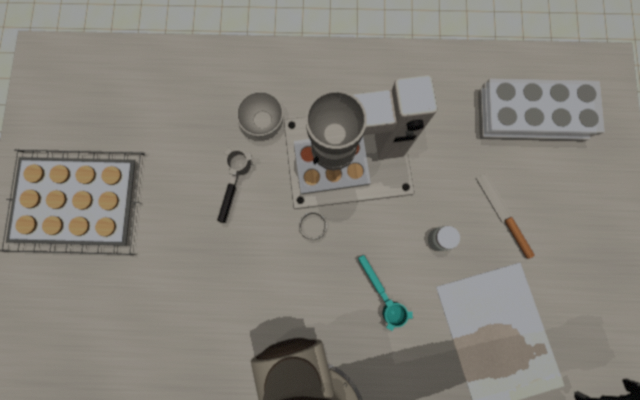

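The scene shows two cups. One is steel with a black handle, at scene (331,326) and top (238,161). The other is turquoise, at scene (340,103) and top (395,314). The steel one with the black handle fits the description, and I'll confirm it in an enlarged crop.

```bash
python3 - <<'E'
from h import *
a=cv2.imread('pics/top0.png');b=cv2.imread('pics/scene0.png')
A=cv2.resize(a[130:240,200:310],(400,400),interpolation=cv2.INTER_CUBIC)
B=cv2.resize(b[270:380,300:410],(400,400),interpolation=cv2.INTER_CUBIC)
cv2.imwrite('pics/cup.png',np.hstack([A,B]))
A=cv2.resize(a[70:220,275:425],(400,400),interpolation=cv2.INTER_CUBIC)
B=cv2.resize(b[120:330,150:360],(400,400),interpolation=cv2.INTER_CUBIC)
cv2.imwrite('pics/mach.png',np.hstack([A,B]))
E
```

```text
(no output)
```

View pics/cup.png

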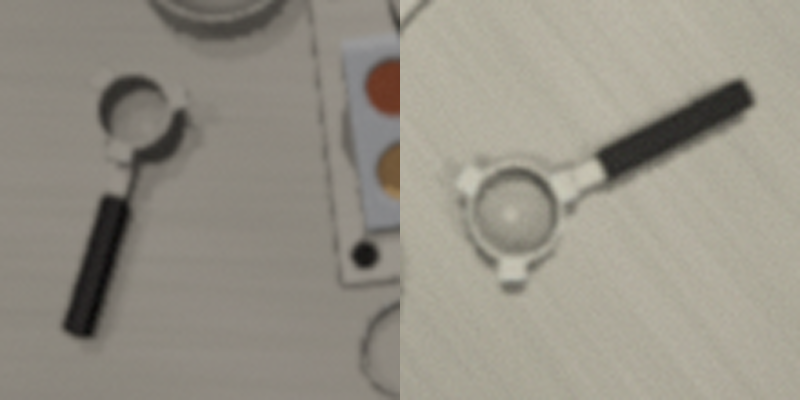

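View pics/mach.png

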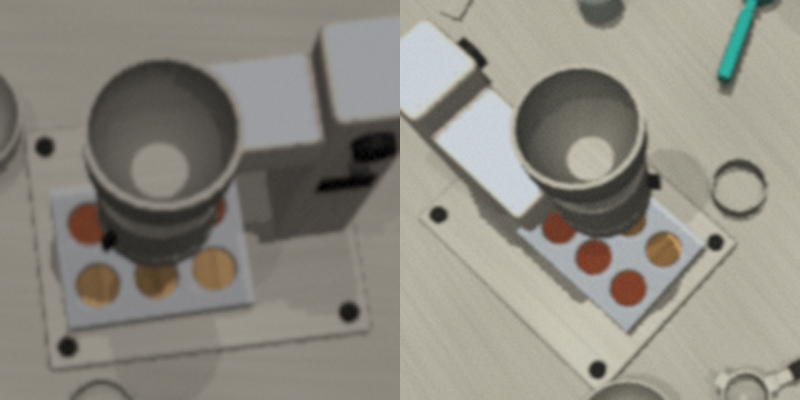

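The crop confirms it: a steel cup with three pale lugs and a black handle, at top (236,160) and scene (331,326). The machine crop shows the hopper at top ≈(336,121), the entry fin as a black tab at top ≈(316,160) and scene ≈(284,215), and black feet on the base plate. Next I'll measure them.

```bash
cat > m.py <<'E'
from h import *
import pickle
T=pickle.load(open('top0.pkl','rb'));S=pickle.load(open('scene0.pkl','rb'))
def blobs(c,box,th=60):
    x0,y0,x1,y1=box; g=c['image'][y0:y1,x0:x1].max(2)
    n,l,s,ce=cv2.connectedComponentsWithStats((g<th).astype(np.uint8))
    out=[]
    for i in range(1,n):
        if s[i,4]>6: 
            out.append((s[i,4],ce[i]+[x0,y0],np.argwhere(l==i)[:,::-1]+[x0,y0]))
    return out
# handle
for nm,c,box in(('top',T,(205,170,250,235)),('scene',S,(340,285,405,330))):
    b=max(blobs(c,box,75),key=lambda t:t[0]); r=cv2.minAreaRect(b[2].astype(np.float32)); 
    # z=46 top face
    pts=cv2.boxPoints(r); print(nm,'handle area',b[0],b[1],r)
    w=np.array([onz(c,*p,0.046)[:2] for p in b[2]]); m=w.mean(0); u,s,v=np.linalg.svd(w-m); d=v[0]; t=(w-m)@d; 
    print('  centre',m,'dir',np.degrees(np.arctan2(d[1],d[0])),'len',np.ptp(t),'mid',m+d*(t.max()+t.min())/2, 'w',np.ptp((w-m)@v[1]))
for nm,c,box in(('top',T,(285,80,425,210)),('scene',S,(150,120,340,330))):
    print(nm)
    for a,ce,p in blobs(c,box,50): print(a,ce.round(1),'z14',onz(c,*ce,.014).round(4), p.min(0),p.max(0))
E
python3 m.py
```

```text
top handle area 344 [226.5872093  202.91569767] ((226.6238555908203, 202.58717346191406), (8.812002182006836, 40.4202766418457), 16.69924545288086)
  centre [0.499301   0.22066134] dir 166.9471602607691 len 0.09922047893202884 mid [0.50020456 0.22045186] w 0.021926575574389085
scene handle area 355 [375.07323944 305.26197183] ((375.53118896484375, 305.0899963378906), (8.243218421936035, 43.8560791015625), 62.74467086791992)
  centre [0.50165768 0.22558451] dir -13.101998009466213 len 0.0943643669661769 mid [0.50038399 0.22588095] w 0.01679570042718094
top
304 [410.4 130.4] z14 [ 0.7065 -0.2391  0.014 ] [393 119] [423 141]
22 [291.1 124.9] z14 [0.7144 0.0725 0.014 ] [289 123] [293 127]
129 [332.5 149.4] z14 [ 0.6506 -0.0372  0.014 ] [312 141] [356 153]
145 [323.9 160.2] z14 [ 0.6212 -0.0158  0.014 ] [313 150] [339 165]
27 [405.3 186.6] z14 [ 0.5569 -0.2245  0.014 ] [403 184] [408 189]
25 [300.  199.6] z14 [0.5169 0.0425 0.014 ] [298 197] [302 202]
scene
40 [188.2 147.4] z14 [ 0.5982 -0.3487  0.014 ] [182 141] [193 154]
44 [281.7 215.1] z14 [ 0.5271 -0.0652  0.014 ] [278 212] [285 218]
28 [169.7 232.3] z14 [ 0.7528 -0.1952  0.014 ] [167 230] [172 235]
25 [315.2 246.8] z14 [0.5144 0.0428 0.014 ] [313 244] [317 249]
33 [253.4 313.7] z14 [0.7127 0.0725 0.014 ] [251 311] [256 317]
```

```bash
python3 - <<'E'
from h import *
a=cv2.imread('pics/top0.png');b=cv2.imread('pics/scene0.png')
cv2.imwrite('pics/hop_t.png',cv2.resize(a[85:185,295:395],(800,800),interpolation=cv2.INTER_CUBIC)[:600])
cv2.imwrite('pics/hop_s.png',cv2.resize(b[145:255,200:310],(600,600),interpolation=cv2.INTER_CUBIC))
E
```

```text
(no output)
```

View pics/hop_t.png

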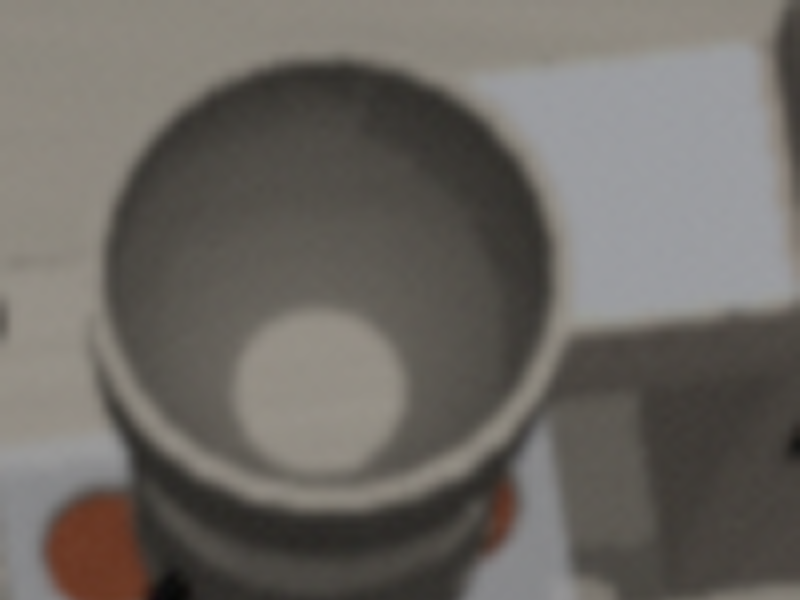

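View pics/hop_s.png

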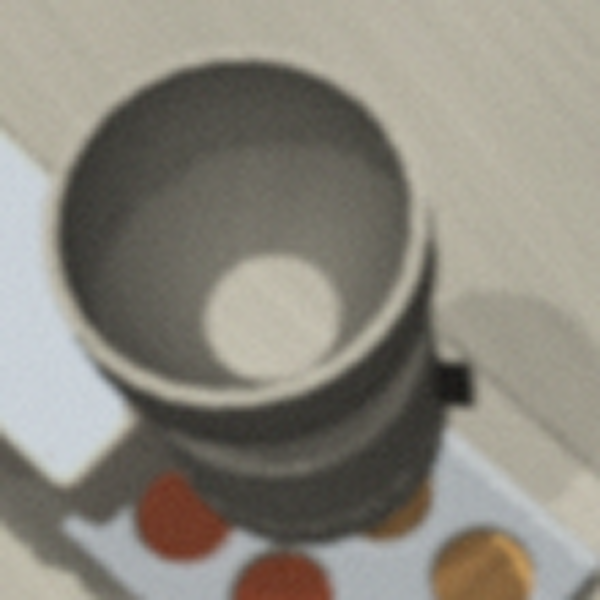

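```bash
cat >> m.py <<'E'
print('----')
from scipy.optimize import least_squares
def circ(w):
    f=least_squares(lambda p:np.hypot(w[:,0]-p[0],w[:,1]-p[1])-p[2],[*w.mean(0),.05]); return f.x,np.abs(f.fun).max()
hop={}
for nm,c,sc,off,pts in(('t',T,8,(295,85),[(93,320),(572,300),(330,57),(335,512),(105,215),(565,245),(200,468),(470,468)]),
                    ('s',S,600/110,(200,145),[(46,230),(240,57),(432,225),(225,408),(110,105),(90,340),(370,345),(370,100)])):
    w=np.array([onz(c,(p[0]+.5)/sc-.5+off[0],(p[1]+.5)/sc-.5+off[1],.38)[:2] for p in pts]); print(nm,circ(w)); 
    # bg floor disc of inner bottom unknown z
# Inner dark rim boundary
feet=[tri([ray(T,*a),ray(S,*b)]) for a,b in(((291.1,124.9),(253.4,313.7)),((300,199.6),(315.2,246.8)))]
print('feet tri',feet)
print('fin tri', tri([ray(T,315.9,160),ray(S,284.5,216)]))
# handle mid triangulation
print('handle mid tri',tri([ray(T,226.62,202.59),ray(S,375.5,305.1)]), 'cent', tri([ray(T,226.59,202.9),ray(S,375.07,305.26)]))
E
python3 m.py | sed -n '/----/,$p'
```

```text
----
t (array([ 0.5969787 , -0.03733442,  0.05023985]), np.float64(0.0007964672238534032))
s (array([ 0.59807404, -0.03381546,  0.05057528]), np.float64(0.001328221408037733))
feet tri [array([0.71292607, 0.07259072, 0.01746305]), array([0.51566762, 0.04284437, 0.01835675])]
fin tri [0.56012391 0.00068117 0.24260463]
handle mid tri [0.50029157 0.22454593 0.03702413] cent [0.50029711 0.22482863 0.03380792]
```

```bash
cat > p.py <<'E'
from m import *
from scipy.spatial.transform import Rotation as R
print('=====')
print('rim scene',onz(S,330.8,328.0,.062),'rim top',onz(T,238.8,162,.062))
d=np.array([np.cos(np.radians(-13.1)),np.sin(np.radians(-13.1))])
hm=np.array([.5003,.2247]);print('cup',hm+.107*d,'grip',hm-.013*d)
o=bot.get_obs(); M=R.from_euler('xyz',o['tcp_rot'],degrees=True).as_matrix(); print(M.round(3)); print('jaw ang',np.degrees(np.arctan2(M[1,1],M[0,1])),o['ee_pos'],o['q'])
E
python3 p.py | sed -n '/=====/,$p'
python3 - <<'E'
import cv2,numpy as np
a=cv2.imread('pics/top0.png');b=cv2.imread('pics/scene0.png')
A=cv2.resize(a[140:190,215:265],(400,400),interpolation=cv2.INTER_CUBIC)
B=cv2.resize(b[300:350,305:355],(400,400),interpolation=cv2.INTER_CUBIC)
cv2.imwrite('pics/rim.png',np.hstack([A,B]))
E
```

```text
=====
rim scene [0.60529535 0.20145308 0.062     ] rim top [0.59931851 0.19321563 0.062     ]
cup [0.60451543 0.20044831] grip [0.48763831 0.22764647]
[[-0.     0.265 -0.964]
 [ 0.001 -0.964 -0.265]
 [-1.    -0.001 -0.   ]]
jaw ang -74.65382679640538 [ 0.14550298 -0.53020508  0.24764277] [-7.46543065e+01  5.00886766e+00  1.00387292e+01  9.51004945e+01
  1.44625925e-04  8.99995203e+01]
```

View pics/rim.png

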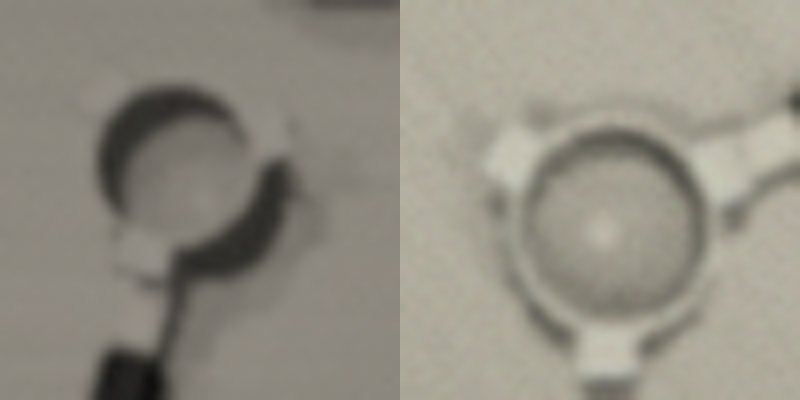

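Both views put the cup's axis near (0.604,0.200) and its handle grip point near (0.488,0.228), with the handle pointing at 167°. The outlet is at (0.597,-0.036) and the machine's yaw is 8.4°. Now I move over the handle.

Call:
jog_arm([
  {"x": 18, "y": 40, "twist": 8, "fingers": 1},
  {"x": 36, "y": 80, "twist": 16, "fingers": 1},
  {"x": 54, "y": 120, "twist": 24, "fingers": 1},
  {"x": 72, "y": 160, "twist": 32, "fingers": 1},
  {"x": 90, "y": 200, "twist": 40, "fingers": 1},
  {"x": 108, "y": 240, "twist": 48, "fingers": 1},
  {"x": 126, "y": 280, "twist": 56, "fingers": 1},
  {"x": 144, "y": 320, "twist": 64, "fingers": 1},
  {"x": 162, "y": 360, "twist": 72, "fingers": 1},
  {"x": 180, "y": 400, "twist": 80, "fingers": 1},
], grip_force=80)

```text
validation failed for argument at $.de...
```

```bash
cat > st.py <<'E'
from h import *
from scipy.spatial.transform import Rotation as R
o=bot.get_obs(); M=R.from_euler('xyz',o['tcp_rot'],degrees=True).as_matrix()
print('t',round(o['time'],2),'tcp mm',(o['ee_pos']*1000).round(1),'jaw',round(float(np.degrees(np.arctan2(M[1,1],M[0,1]))),2),'down',M[:,0].round(3),'q',o['q'].round(0),'F',o['wrist_force'].round(2),'M',o['torque'].round(2),'op',round(o['opening']*1000,1))
E
python3 st.py
```

```text
t 0.1 tcp mm [ 145.5 -530.2  247.6] jaw -74.65 down [-0.     0.001 -1.   ] q [-75.   5.  10.  95.   0.  90.] F [ 0.22 -0.02 -0.37] M [-0.02  0.01 -0.04] op 85.3
```

Call:
jog_arm([
  {"x": 18, "y": 40, "z": 0, "twist": 8, "fingers": 1},
  {"x": 36, "y": 80, "z": 0, "twist": 16, "fingers": 1},
  {"x": 54, "y": 120, "z": 0, "twist": 24, "fingers": 1},
  {"x": 72, "y": 160, "z": 0, "twist": 32, "fingers": 1},
  {"x": 90, "y": 200, "z": 0, "twist": 40, "fingers": 1},
  {"x": 108, "y": 240, "z": 0, "twist": 48, "fingers": 1},
  {"x": 126, "y": 280, "z": 0, "twist": 56, "fingers": 1},
  {"x": 144, "y": 320, "z": 0, "twist": 64, "fingers": 1},
  {"x": 162, "y": 360, "z": 0, "twist": 72, "fingers": 1},
  {"x": 180, "y": 400, "z": 0, "twist": 80, "fingers": 1},
], grip_force=80)

```text
time: 1.1
ee_pos: [0.3256, -0.1285, 0.2476]
tcp_rot: [-76.6, 90.0, -161.0]
wrist_force: [1.6, -0.6, -0.4]
opening: 0.0853
```

```bash
python3 st.py
```

```text
t 1.1 tcp mm [ 325.6 -128.5  247.6] jaw 5.65 down [-0.001 -0.    -1.   ] q [-22. -22. -14.  98.  -0.  63.] F [ 1.64 -0.6  -0.41] M [-0.04 -0.05  0.  ] op 85.3
```

Call:
jog_arm([
  {"x": 18, "y": 40, "z": 0, "twist": 8, "fingers": 1},
  {"x": 36, "y": 80, "z": 0, "twist": 16, "fingers": 1},
  {"x": 54, "y": 120, "z": 0, "twist": 24, "fingers": 1},
  {"x": 72, "y": 160, "z": 0, "twist": 32, "fingers": 1},
  {"x": 90, "y": 200, "z": 0, "twist": 40, "fingers": 1},
  {"x": 108, "y": 240, "z": 0, "twist": 48, "fingers": 1},
  {"x": 126, "y": 280, "z": 0, "twist": 56, "fingers": 1},
  {"x": 144, "y": 320, "z": -20, "twist": 64, "fingers": 1},
  {"x": 162, "y": 356, "z": -60, "twist": 71.3, "fingers": 1},
  {"x": 162, "y": 356, "z": -100, "twist": 71.3, "fingers": 1},
], grip_force=80)

```text
time: 2.1
ee_pos: [0.4891, 0.2309, 0.1466]
tcp_rot: [27.9, 89.9, 15.2]
wrist_force: [-0.2, 0.2, -0.6]
opening: 0.0855
```

```bash
python3 st.py; python3 - <<'E'
from h import *
a=cam('top')['image'];b=cam('scene')['image']
A=cv2.resize(a[110:260,160:310],(400,400),interpolation=cv2.INTER_CUBIC)
B=cv2.resize(b[230:380,300:450],(400,400),interpolation=cv2.INTER_CUBIC)
cv2.imwrite('pics/g1.png',np.hstack([A,B])[:,:,::-1])
E
```

```text
t 2.1 tcp mm [489.1 230.9 146.6] jaw 77.36 down [ 0.002  0.001 -1.   ] q [25.  3. -3. 84. -0. 38.] F [-0.2   0.16 -0.6 ] M [ 0.   -0.    0.01] op 85.5
```

View pics/g1.png

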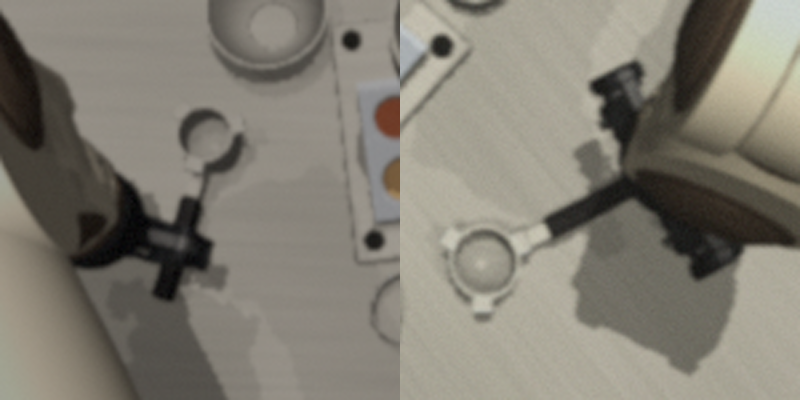

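The open jaws straddle the black handle in both views: at crop (185,245) in the top half, and with the handle pointing into the gripper in the scene half. I'll go down slowly and close.

Call:
jog_arm([
  {"x": -1.5, "y": -3.3, "z": -30, "twist": -0.4, "fingers": 1},
  {"x": -1.5, "y": -3.3, "z": -65, "twist": -0.4, "fingers": 1},
  {"x": -1.5, "y": -3.3, "z": -95, "twist": -0.4, "fingers": 1},
  {"x": -1.5, "y": -3.3, "z": -110, "twist": -0.4, "fingers": 1},
  {"x": -1.5, "y": -3.3, "z": -114.5, "twist": -0.4, "fingers": 1},
  {"x": -1.5, "y": -3.3, "z": -114.5, "twist": -0.4, "fingers": 0.5},
  {"x": -1.5, "y": -3.3, "z": -114.5, "twist": -0.4, "fingers": 0.35},
  {"x": -1.5, "y": -3.3, "z": -114.5, "twist": -0.4, "fingers": 0.35},
], grip_force=20)

```text
time: 3.0
ee_pos: [0.4842, 0.2242, 0.028]
tcp_rot: [-137.0, 89.5, -150.4]
wrist_force: [-0.5, -0.2, 0.5]
opening: 0.044
```

```bash
python3 st.py
```

```text
t 3.0 tcp mm [484.2 224.2  28. ] jaw 76.63 down [-0.008 -0.004 -1.   ] q [ 25.   5. -14.  71.  -0.  38.] F [-0.53 -0.19  0.47] M [-0.04 -0.01  0.01] op 44.0
```

Call:
jog_arm([
  {"x": 3.4, "y": 3.4, "z": 4, "twist": 0.3, "fingers": 0.35},
  {"x": 3.4, "y": 3.4, "z": 4, "twist": 0.3, "fingers": 0.35},
  {"x": 3.4, "y": 3.4, "z": 4, "twist": 0.3, "fingers": 0.35},
])

```text
time: 3.3
ee_pos: [0.488, 0.2279, 0.0326]
tcp_rot: [-136.4, 89.5, -149.5]
wrist_force: [-0.4, 0.6, -0.2]
opening: 0.0297
```

```bash
python3 st.py
```

```text
t 3.3 tcp mm [488.  227.9  32.6] jaw 76.94 down [-0.007 -0.004 -1.   ] q [ 25.   5. -13.  72.  -0.  38.] F [-0.43  0.58 -0.23] M [ 0.   -0.03  0.01] op 29.7
```

Call:
jog_arm([
  {"x": 0, "y": 0, "z": 0, "twist": 0, "fingers": 0},
  {"x": 0, "y": 0, "z": 0, "twist": 0, "fingers": 0},
  {"x": 0, "y": 0, "z": 0, "twist": 0, "fingers": 0},
  {"x": 0, "y": 0, "z": 0, "twist": 0, "fingers": 0},
  {"x": 0, "y": 0, "z": 0, "twist": 0, "fingers": 0},
], grip_force=20)

```text
time: 3.8
ee_pos: [0.4879, 0.2279, 0.0325]
tcp_rot: [-136.9, 89.5, -150.0]
wrist_force: [-1.1, -0.0, 0.0]
opening: 0.0179
```

```bash
python3 st.py
```

```text
t 3.8 tcp mm [487.9 227.9  32.5] jaw 76.94 down [-0.007 -0.004 -1.   ] q [ 25.   5. -13.  72.  -0.  38.] F [-1.11 -0.03  0.03] M [0.08 0.09 0.03] op 17.9
```

Call:
jog_arm([
  {"x": 0, "y": 0, "z": 0, "twist": 0, "fingers": 0},
  {"x": 0, "y": 0, "z": 0, "twist": 0, "fingers": 0},
  {"x": 0, "y": 0, "z": 5, "twist": 0, "fingers": 0},
  {"x": 0, "y": 0, "z": 15, "twist": 0, "fingers": 0},
  {"x": 0, "y": 0, "z": 35, "twist": 0, "fingers": 0},
  {"x": 0, "y": 0, "z": 55, "twist": 0, "fingers": 0},
  {"x": 0, "y": 0, "z": 75, "twist": 0, "fingers": 0},
  {"x": 0, "y": 0, "z": 90, "twist": 0, "fingers": 0},
  {"x": 0, "y": 0, "z": 100, "twist": 0, "fingers": 0},
  {"x": 0, "y": 0, "z": 100, "twist": 0, "fingers": 0},
], grip_force=100)

```text
time: 4.8
ee_pos: [0.4884, 0.2281, 0.1339]
tcp_rot: [-136.1, 89.6, -149.2]
wrist_force: [-0.1, 0.3, -3.5]
opening: 0.0165
```

```bash
python3 st.py;  python3 - <<'E'
from h import *
a=cam('top')['image'];b=cam('scene')['image']
A=cv2.resize(a[110:260,160:310],(400,400),interpolation=cv2.INTER_CUBIC)
B=cv2.resize(b[230:380,280:430],(400,400),interpolation=cv2.INTER_CUBIC)
cv2.imwrite('pics/g2.png',np.hstack([A,B])[:,:,::-1])
E
```

```text
t 4.8 tcp mm [488.4 228.1 133.9] jaw 76.94 down [-0.006 -0.003 -1.   ] q [25.  3. -5. 83. -0. 38.] F [-0.08  0.28 -3.5 ] M [0.12 0.35 0.07] op 16.5
```

View pics/g2.png

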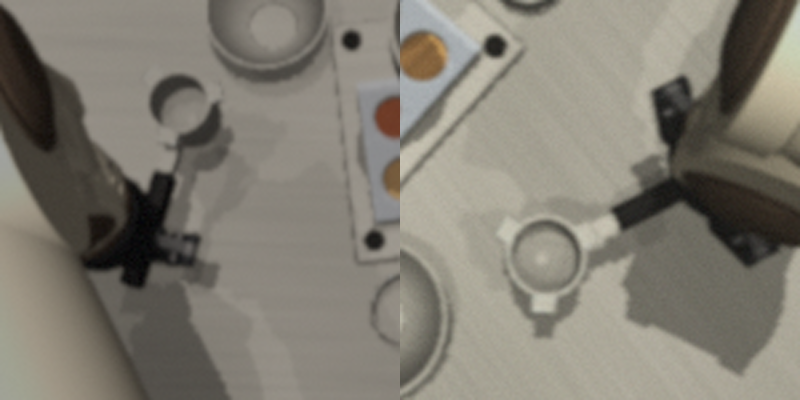

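The steel cup is lifted: the bowl shows at scene-crop (545,255) and top-crop (180,105), and the handle is in the jaws. The weight is about 3.5 N. Next is a level check.

```bash
python3 - <<'E'
from h import *
import pickle
T=pickle.load(open('top0.pkl','rb'));S=pickle.load(open('scene0.pkl','rb'))
t=(227.7,148.9); s=(334.3,325.6)
print(onz(T,*t,.1634),onz(S,*s,.1634),tri([ray(T,*t),ray(S,*s)]))
# same for before-lift
t=(236.5,160.9); s=(331.9,327.9)
print(onz(T,*t,.062),onz(S,*s,.062),tri([ray(T,*t),ray(S,*s)]))
E
```

```text
[0.60322549 0.19718191 0.1634    ] [0.60485438 0.20178236 0.1634    ] [0.60495668 0.20063655 0.15452339]
[0.60197078 0.19905841 0.062     ] [0.60342888 0.20272569 0.062     ] [0.60345244 0.20186422 0.0537482 ]
```

Call:
jog_arm([
  {"x": 1, "y": -10, "z": 0, "twist": -2, "fingers": 0},
  {"x": 4, "y": -30, "z": 0, "twist": -6, "fingers": 0},
  {"x": 7, "y": -55, "z": 0, "twist": -10, "fingers": 0},
  {"x": 10, "y": -80, "z": 0, "twist": -14, "fingers": 0},
  {"x": 13, "y": -105, "z": 0, "twist": -18, "fingers": 0},
  {"x": 16, "y": -130, "z": 0, "twist": -22, "fingers": 0},
  {"x": 19, "y": -150, "z": 0, "twist": -26, "fingers": 0},
  {"x": 21, "y": -168, "z": 0, "twist": -29, "fingers": 0},
  {"x": 23, "y": -178, "z": 0, "twist": -30.5, "fingers": 0},
  {"x": 23, "y": -180.3, "z": 0, "twist": -30.5, "fingers": 0},
])

```text
time: 5.9
ee_pos: [0.5105, 0.0463, 0.1313]
tcp_rot: [-136.7, 89.4, 179.6]
wrist_force: [0.3, 0.9, -3.6]
opening: 0.017
```

Call:
jog_arm([
  {"x": 0, "y": 0, "z": 0, "twist": 0, "fingers": 0},
  {"x": 0, "y": 0, "z": 0, "twist": 0, "fingers": 0},
])

```text
time: 6.1
ee_pos: [0.5103, 0.0467, 0.131]
tcp_rot: [-137.4, 89.4, 178.9]
wrist_force: [-0.8, -0.9, -3.7]
opening: 0.0166
```

```bash
python3 st.py;  python3 - <<'E'
from h import *
a=cam('top')['image'];b=cam('scene')['image']
A=cv2.resize(a[80:230,240:390],(400,400),interpolation=cv2.INTER_CUBIC)
B=cv2.resize(b[130:280,200:350],(400,400),interpolation=cv2.INTER_CUBIC)
cv2.imwrite('pics/g3.png',np.hstack([A,B])[:,:,::-1])
E
```

```text
t 6.1 tcp mm [510.3  46.7 131. ] jaw 46.36 down [-0.011  0.    -1.   ] q [ 5. -0. -8. 83.  0. 49.] F [-0.82 -0.9  -3.7 ] M [ 0.29  0.26 -0.06] op 16.6
```

View pics/g3.png

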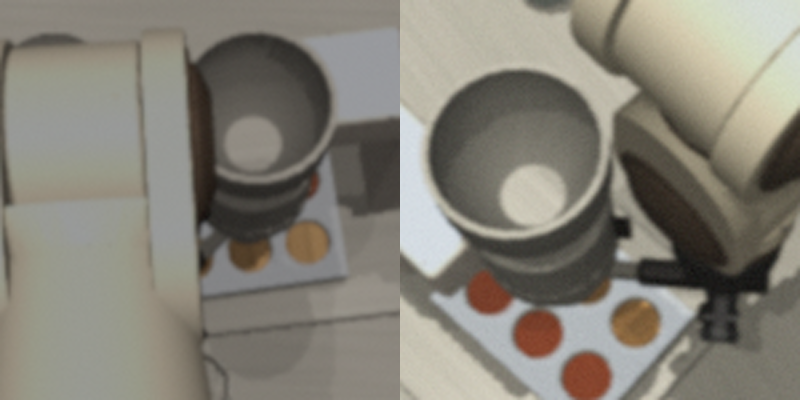

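```bash
python3 - <<'E'
from h import *
import pickle
c=cam('top');d=cam('scene');pickle.dump((c,d),open('g3.pkl','wb'))
a=c['image'];b=d['image']
A=cv2.resize(a[80:200,270:350],(400,600),interpolation=cv2.INTER_CUBIC)
B=cv2.resize(b[120:270,250:350],(400,600),interpolation=cv2.INTER_CUBIC)
I=np.hstack([A,B])[:,:,::-1]; I=np.clip(I.astype(float)*1.6,0,255).astype(np.uint8)
cv2.imwrite('pics/g4.png',I)
for z in(.38,.33,.28,.25):print(z,[proj(d,np.array([.5103,.0467,z])).round(0)],proj(c,np.array([.5103,.0467,z])).round(0))
E
```

```text
0.38 [array([325., 191.])] [284. 169.]
0.33 [array([323., 202.])] [287. 175.]
0.28 [array([322., 211.])] [289. 181.]
0.25 [array([321., 217.])] [291. 184.]
```

View pics/g4.png

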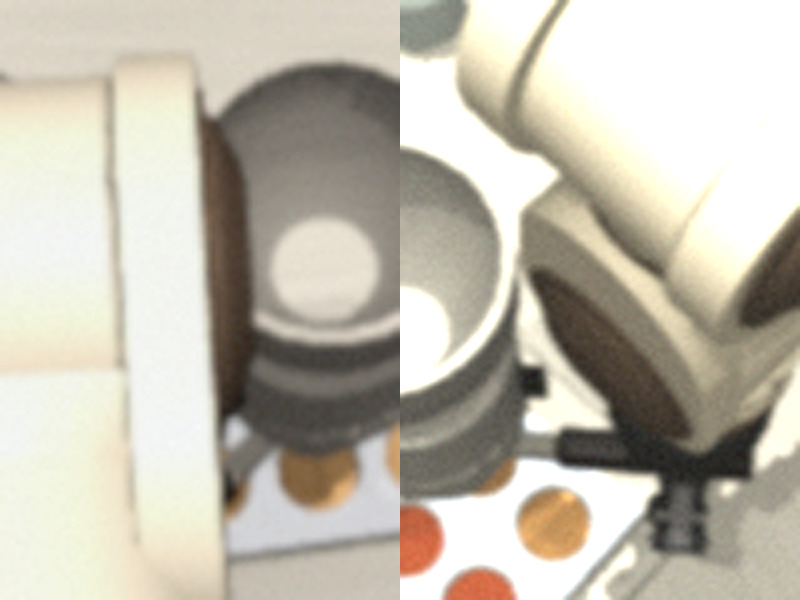

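```bash
python3 - <<'E'
from h import *
import pickle
c,d=pickle.load(open('g3.pkl','rb'))
def ony(u,v,y):
    o,r=ray(d,u,v); return o+r*(y-o[1])/r[1]
for dy in(-.04,-.045,-.05): print('left',ony(283,186,.0467+dy),'right',ony(322,230,.0467-dy),'corner',ony(281,174,.0467+dy))
print('centre',ony(302,207.5,.0467))
E
```

```text
left [0.5553301  0.0067     0.39138202] right [0.54758235 0.0867     0.36118475] corner [0.55583275 0.0067     0.43636896]
left [0.55235876 0.0017     0.37657892] right [0.55305839 0.0917     0.38808552] corner [0.55287461 0.0017     0.42274743]
left [ 0.54938742 -0.0033      0.36177582] right [0.55853442 0.0967     0.41498629] corner [ 0.54991647 -0.0033      0.40912589]
centre [0.55265704 0.0467     0.38178203]
```

Handle and fin line up: the fin sits at crop (535,380), and the handle leaves the collar right below it at (540,445). The wrist clears the hopper by about 6 mm, and the gap grows on the way up. I rise to just under the collar first.

Call:
jog_arm([
  {"x": 1.1, "y": 1.1, "z": 4, "twist": 0, "fingers": 0},
  {"x": 1.1, "y": 1.1, "z": 12, "twist": 0, "fingers": 0},
  {"x": 1.1, "y": 1.1, "z": 22, "twist": 0, "fingers": 0},
  {"x": 1.1, "y": 1.1, "z": 30, "twist": 0, "fingers": 0},
  {"x": 1.1, "y": 1.1, "z": 34, "twist": 0, "fingers": 0},
  {"x": 1.1, "y": 1.1, "z": 35, "twist": 0, "fingers": 0},
  {"x": 1.1, "y": 1.1, "z": 35, "twist": 0, "fingers": 0},
])

```text
time: 7.0
ee_pos: [0.5116, 0.0479, 0.1663]
tcp_rot: [-137.2, 89.4, 179.2]
wrist_force: [-0.1, 0.4, -3.6]
opening: 0.0165
```

```bash
python3 st.py;  python3 - <<'E'
from h import *
c=cam('top');d=cam('scene')
a=c['image'];b=d['image']
A=cv2.resize(a[80:200,270:350],(400,600),interpolation=cv2.INTER_CUBIC)
B=cv2.resize(b[150:270,240:320],(400,600),interpolation=cv2.INTER_CUBIC)
I=np.hstack([A,B])[:,:,::-1]; I=np.clip(I.astype(float)*1.4,0,255).astype(np.uint8)
cv2.imwrite('pics/g5.png',I)
E
```

```text
t 7.0 tcp mm [511.6  47.9 166.3] jaw 46.37 down [-0.01  0.   -1.  ] q [ 5. -0. -4. 86.  0. 49.] F [-0.05  0.39 -3.62] M [0.27 0.3  0.03] op 16.5
```

View pics/g5.png

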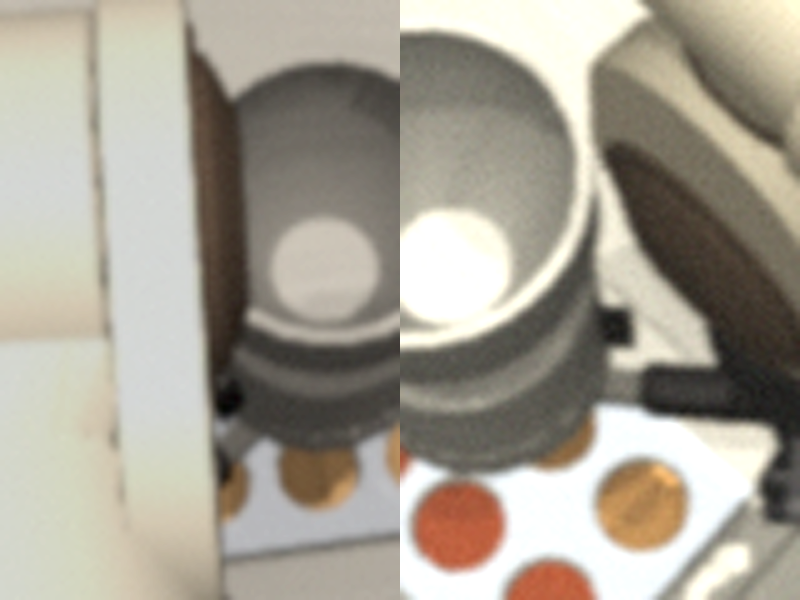

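The handle sits below the fin at crop (618,328), with its root at (625,385). The wrist force shows only the cup's weight. Now I enter the collar gently.

Call:
jog_arm([
  {"x": 0, "y": 0, "z": 2, "twist": 0, "fingers": 0},
  {"x": 0, "y": 0, "z": 4, "twist": 0, "fingers": 0},
  {"x": 0, "y": 0, "z": 5.5, "twist": 0, "fingers": 0},
  {"x": 0, "y": 0, "z": 7, "twist": 0, "fingers": 0},
  {"x": 0, "y": 0, "z": 8, "twist": 0, "fingers": 0},
  {"x": 0, "y": 0, "z": 8, "twist": 0, "fingers": 0},
])

```text
time: 7.7
ee_pos: [0.5115, 0.0479, 0.1741]
tcp_rot: [-136.8, 89.4, 179.6]
wrist_force: [1.3, 0.1, -4.7]
opening: 0.0165
```

```bash
python3 st.py
```

```text
t 7.7 tcp mm [511.5  47.9 174.1] jaw 46.37 down [-0.01  0.   -1.  ] q [ 5. -0. -4. 87.  0. 49.] F [ 1.31  0.08 -4.68] M [ 0.22  0.24 -0.  ] op 16.5
```

Call:
jog_arm([
  {"x": 0, "y": 0, "z": 1, "twist": 0, "fingers": 0},
  {"x": 0, "y": 0, "z": 2, "twist": 0, "fingers": 0},
  {"x": 0, "y": 0, "z": 3, "twist": 0, "fingers": 0},
  {"x": 0, "y": 0, "z": 3, "twist": 0, "fingers": 0},
])

```text
time: 8.1
ee_pos: [0.5115, 0.048, 0.1773]
tcp_rot: [-137.0, 89.4, 179.4]
wrist_force: [-0.4, 0.0, -3.3]
opening: 0.0169
```

```bash
python3 st.py
```

```text
t 8.1 tcp mm [511.5  48.  177.3] jaw 46.37 down [-0.01  0.   -1.  ] q [ 5. -0. -3. 88.  0. 49.] F [-0.44  0.01 -3.28] M [0.3  0.27 0.06] op 16.9
```

Call:
jog_arm([
  {"x": 0, "y": 0, "z": 1, "twist": 0, "fingers": 0},
  {"x": 0, "y": 0, "z": 2, "twist": 0, "fingers": 0},
  {"x": 0, "y": 0, "z": 3, "twist": 0, "fingers": 0},
  {"x": 0, "y": 0, "z": 4, "twist": 0, "fingers": 0},
  {"x": 0, "y": 0, "z": 4, "twist": 0, "fingers": 0},
])

```text
time: 8.6
ee_pos: [0.5116, 0.048, 0.1815]
tcp_rot: [-137.3, 89.4, 179.1]
wrist_force: [0.0, -0.3, -4.2]
opening: 0.0165
```

```bash
python3 st.py
```

```text
t 8.6 tcp mm [511.6  48.  181.5] jaw 46.37 down [-0.01  0.   -1.  ] q [ 5. -0. -3. 88.  0. 49.] F [ 0.01 -0.28 -4.19] M [0.26 0.22 0.06] op 16.5
```

Call:
jog_arm([
  {"x": 0, "y": 0, "z": 0.7, "twist": 0, "fingers": 0},
  {"x": 0, "y": 0, "z": 1.5, "twist": 0, "fingers": 0},
  {"x": 0, "y": 0, "z": 1.5, "twist": 0, "fingers": 0},
  {"x": 0, "y": 0, "z": 1.5, "twist": 0, "fingers": 0},
])

```text
time: 9.0
ee_pos: [0.5116, 0.048, 0.183]
tcp_rot: [-137.3, 89.4, 179.1]
wrist_force: [0.2, -0.2, -3.1]
opening: 0.0164
```

```bash
python3 st.py
```

```text
t 9.0 tcp mm [511.6  48.  183. ] jaw 46.37 down [-0.01  0.   -1.  ] q [ 5. -0. -3. 88.  0. 49.] F [ 0.15 -0.16 -3.14] M [0.28 0.23 0.  ] op 16.4
```

Call:
jog_arm([
  {"x": 0, "y": 0, "z": 0.5, "twist": 0, "fingers": 0},
  {"x": 0, "y": 0, "z": 0.8, "twist": 0, "fingers": 0},
  {"x": 0, "y": 0, "z": 0.8, "twist": 0, "fingers": 0},
])

```text
time: 9.3
ee_pos: [0.5116, 0.048, 0.1838]
tcp_rot: [-137.3, 89.4, 179.1]
wrist_force: [0.5, 0.3, -3.4]
opening: 0.0161
```

```bash
python3 st.py
```

```text
t 9.3 tcp mm [511.6  48.  183.8] jaw 46.37 down [-0.01  0.   -1.  ] q [ 5. -0. -2. 88.  0. 49.] F [ 0.48  0.26 -3.38] M [0.24 0.26 0.05] op 16.1
```

Call:
jog_arm([
  {"x": 0, "y": 0, "z": 0.7, "twist": 0, "fingers": 0},
  {"x": 0, "y": 0, "z": 0.8, "twist": 0, "fingers": 0},
  {"x": 0, "y": 0, "z": 0.8, "twist": 0, "fingers": 0},
])

```text
time: 9.6
ee_pos: [0.5115, 0.048, 0.1844]
tcp_rot: [-137.9, 89.4, 178.5]
wrist_force: [0.7, -0.1, -6.2]
opening: 0.0169
```

```bash
python3 st.py
```

```text
t 9.6 tcp mm [511.5  48.  184.4] jaw 46.37 down [-0.01  0.   -1.  ] q [ 5. -0. -2. 88.  0. 49.] F [ 0.66 -0.07 -6.2 ] M [0.5  0.4  0.03] op 16.9
```

The seal was met at TCP z ≈184.1, where Fz went from -3.5 to -6.2. I'll press slightly more, then work out the swing arc.

Call:
jog_arm([
  {"x": 0, "y": 0, "z": 0.5, "twist": 0, "fingers": 0},
  {"x": 0, "y": 0, "z": 0.7, "twist": 0, "fingers": 0},
  {"x": 0, "y": 0, "z": 0.7, "twist": 0, "fingers": 0},
])

```text
time: 9.9
ee_pos: [0.5115, 0.048, 0.1849]
tcp_rot: [-138.2, 89.4, 178.2]
wrist_force: [-0.0, 0.8, -6.4]
opening: 0.0164
```

```bash
cat > arc.py <<'E'
import sys
from h import *
from scipy.spatial.transform import Rotation as R
exec(open('st.py').read().split('\n',2)[2])
C=np.array([598.3,-34.7]); p=o['ee_pos'][:2]*1000; v=p-C
th=np.degrees(np.arctan2(v[1],v[0])); jaw=np.degrees(np.arctan2(M[1,1],M[0,1])); hd=jaw+90
tg=np.array([-np.sin(np.radians(th)),np.cos(np.radians(th))]); rd=v/np.linalg.norm(v)
F=o['wrist_force'][:2]
print('r',np.linalg.norm(v).round(2),'th',th.round(2),'handle dir',hd.round(2),'turn',round(hd-136.4,2),'Ftan',(F@tg).round(2),'Frad',(F@rd).round(2))
step=float(sys.argv[1]);th0=float(sys.argv[2]) if len(sys.argv)>2 else hd
for k in range(1,11):
    a=np.radians(hd+step*k); q=C+119.9*np.array([np.cos(a),np.sin(a)]); print(k,(q-p).round(1),round(step*k,1))
E
python3 arc.py 1.5
```

```text
t 9.9 tcp mm [511.5  48.  184.9] jaw 46.37 down [-0.011  0.    -1.   ] q [ 5. -0. -2. 89.  0. 49.] F [-0.02  0.85 -6.36] M [0.5  0.3  0.03] op 16.4
r 119.93 th 136.39 handle dir 136.37 turn -0.03 Ftan -0.6 Frad 0.6
1 [-2.1 -2.3] 1.5
2 [-4.2 -4.7] 3.0
3 [-6.2 -7.1] 4.5
4 [-8.1 -9.5] 6.0
5 [-10. -12.] 7.5
6 [-11.8 -14.6] 9.0
7 [-13.6 -17.2] 10.5
8 [-15.3 -19.9] 12.0
9 [-16.9 -22.5] 13.5
10 [-18.4 -25.3] 15.0
```

Call:
jog_arm([
  {"x": -2.1, "y": -2.3, "z": 0, "twist": 1.5, "fingers": 0},
  {"x": -4.2, "y": -4.7, "z": 0, "twist": 3, "fingers": 0},
  {"x": -6.2, "y": -7.1, "z": 0, "twist": 4.5, "fingers": 0},
  {"x": -8.1, "y": -9.5, "z": 0, "twist": 6, "fingers": 0},
  {"x": -10, "y": -12, "z": 0, "twist": 7.5, "fingers": 0},
  {"x": -11.8, "y": -14.6, "z": 0, "twist": 9, "fingers": 0},
])

```text
time: 10.5
ee_pos: [0.4995, 0.0335, 0.1848]
tcp_rot: [-139.9, 89.4, -174.4]
wrist_force: [0.6, 0.9, -6.6]
opening: 0.0171
```

```bash
python3 arc.py 1.5
```

```text
t 10.5 tcp mm [499.5  33.5 184.8] jaw 55.45 down [-0.011 -0.001 -1.   ] q [ 4. -2. -4. 89. -0. 38.] F [ 0.58  0.88 -6.63] M [0.61 0.54 0.13] op 17.1
r 120.08 th 145.4 handle dir 145.45 turn 9.05 Ftan -1.05 Frad 0.02
1 [-1.6 -2.8] 1.5
2 [-3.3 -5.4] 3.0
3 [-4.9 -8.1] 4.5
4 [ -6.5 -10.9] 6.0
5 [ -7.9 -13.7] 7.5
6 [ -9.3 -16.5] 9.0
7 [-10.6 -19.3] 10.5
8 [-11.9 -22.2] 12.0
9 [-13.  -25.1] 13.5
10 [-14.1 -28.1] 15.0
```

Smooth so far. On with the swing.

Call:
jog_arm([
  {"x": -1.6, "y": -2.8, "z": 0, "twist": 1.5, "fingers": 0},
  {"x": -3.3, "y": -5.4, "z": 0, "twist": 3, "fingers": 0},
  {"x": -4.9, "y": -8.1, "z": 0, "twist": 4.5, "fingers": 0},
  {"x": -6.5, "y": -10.9, "z": 0, "twist": 6, "fingers": 0},
  {"x": -7.9, "y": -13.7, "z": 0, "twist": 7.5, "fingers": 0},
  {"x": -9.3, "y": -16.5, "z": 0, "twist": 9, "fingers": 0},
  {"x": -10.6, "y": -19.3, "z": 0, "twist": 10.5, "fingers": 0},
])

```text
time: 11.2
ee_pos: [0.4886, 0.0142, 0.1848]
tcp_rot: [-141.0, 89.3, -165.0]
wrist_force: [0.4, 1.7, -7.4]
opening: 0.0165
```

```bash
python3 arc.py 1.5
```

```text
t 11.2 tcp mm [488.6  14.2 184.8] jaw 66.02 down [-0.011 -0.003 -1.   ] q [ 2. -4. -6. 89. -0. 26.] F [ 0.35  1.71 -7.36] M [0.45 0.52 0.13] op 16.5
r 120.09 th 155.98 handle dir 156.02 turn 19.62 Ftan -1.7 Frad 0.37
1 [-1.1 -3. ] 1.5
2 [-2.3 -6. ] 3.0
3 [-3.3 -8.9] 4.5
4 [ -4.4 -11.9] 6.0
5 [ -5.3 -14.9] 7.5
6 [ -6.1 -17.9] 9.0
7 [ -6.9 -20.9] 10.5
8 [ -7.6 -24. ] 12.0
9 [ -8.2 -27.1] 13.5
10 [ -8.7 -30.2] 15.0
```

Call:
jog_arm([
  {"x": -1.1, "y": -3, "z": 0, "twist": 1.5, "fingers": 0},
  {"x": -2.3, "y": -6, "z": 0, "twist": 3, "fingers": 0},
  {"x": -3.3, "y": -8.9, "z": 0, "twist": 4.5, "fingers": 0},
  {"x": -4.4, "y": -11.9, "z": 0, "twist": 6, "fingers": 0},
  {"x": -5.3, "y": -14.9, "z": 0, "twist": 7.5, "fingers": 0},
  {"x": -6.1, "y": -17.9, "z": 0, "twist": 9, "fingers": 0},
  {"x": -6.9, "y": -20.9, "z": 0, "twist": 10.5, "fingers": 0},
])

```text
time: 11.9
ee_pos: [0.4816, -0.0069, 0.1848]
tcp_rot: [-140.3, 89.3, -153.7]
wrist_force: [1.3, 0.3, -4.8]
opening: 0.0167
```

```bash
python3 arc.py 1
```

```text
t 11.9 tcp mm [481.6  -6.9 184.8] jaw 76.59 down [-0.01  -0.005 -1.   ] q [-1. -5. -7. 89. -0. 13.] F [ 1.33  0.27 -4.83] M [ 0.26  0.42 -0.03] op 16.7
r 119.97 th 166.58 handle dir 166.59 turn 30.19 Ftan -0.57 Frad -1.23
1 [-0.4 -2.1] 1.0
2 [-0.8 -4.1] 2.0
3 [-1.2 -6.2] 3.0
4 [-1.6 -8.2] 4.0
5 [ -1.9 -10.3] 5.0
6 [ -2.2 -12.4] 6.0
7 [ -2.5 -14.5] 7.0
8 [ -2.7 -16.5] 8.0
9 [ -2.8 -18.6] 9.0
10 [ -3.  -20.7] 10.0
```

Call:
jog_arm([
  {"x": -0.4, "y": -2.1, "z": 0.1, "twist": 1, "fingers": 0},
  {"x": -0.8, "y": -4.1, "z": 0.2, "twist": 2, "fingers": 0},
  {"x": -1.2, "y": -6.2, "z": 0.3, "twist": 3, "fingers": 0},
  {"x": -1.6, "y": -8.2, "z": 0.4, "twist": 4, "fingers": 0},
  {"x": -1.9, "y": -10.3, "z": 0.5, "twist": 5, "fingers": 0},
  {"x": -2.2, "y": -12.4, "z": 0.7, "twist": 6, "fingers": 0},
])

```text
time: 12.5
ee_pos: [0.4794, -0.0194, 0.1856]
tcp_rot: [-140.1, 89.3, -147.4]
wrist_force: [-0.2, 0.4, -5.6]
opening: 0.0163
```

```bash
python3 arc.py 1
```

```text
t 12.5 tcp mm [479.4 -19.4 185.6] jaw 82.67 down [-0.01  -0.006 -1.   ] q [-2. -5. -7. 89. -0.  5.] F [-0.18  0.42 -5.61] M [ 0.26  0.45 -0.04] op 16.3
r 119.9 th 172.67 handle dir 172.67 turn 36.27 Ftan -0.39 Frad 0.23
1 [-0.2 -2.1] 1.0
2 [-0.5 -4.2] 2.0
3 [-0.6 -6.2] 3.0
4 [-0.8 -8.3] 4.0
5 [ -0.9 -10.4] 5.0
6 [ -0.9 -12.5] 6.0
7 [ -1.  -14.6] 7.0
8 [ -1.  -16.7] 8.0
9 [ -0.9 -18.8] 9.0
10 [ -0.8 -20.9] 10.0
```

Call:
jog_arm([
  {"x": -0.2, "y": -2.1, "z": 0.1, "twist": 1, "fingers": 0},
  {"x": -0.5, "y": -4.2, "z": 0.3, "twist": 2, "fingers": 0},
  {"x": -0.6, "y": -6.2, "z": 0.4, "twist": 3, "fingers": 0},
  {"x": -0.8, "y": -8.3, "z": 0.5, "twist": 4, "fingers": 0},
  {"x": -0.9, "y": -10.4, "z": 0.6, "twist": 5, "fingers": 0},
  {"x": -0.9, "y": -12.5, "z": 0.7, "twist": 6, "fingers": 0},
])

```text
time: 13.1
ee_pos: [0.4784, -0.0321, 0.1862]
tcp_rot: [-140.8, 89.3, -142.0]
wrist_force: [-0.8, 1.0, -4.7]
opening: 0.0163
```

```bash
python3 arc.py 1
```

```text
t 13.1 tcp mm [478.4 -32.1 186.2] jaw 88.75 down [-0.009 -0.007 -1.   ] q [-4. -5. -7. 89. -0. -2.] F [-0.81  0.99 -4.74] M [ 0.21  0.59 -0.06] op 16.3
r 119.96 th 178.76 handle dir 178.75 turn 42.35 Ftan -0.97 Frad 0.83
1 [ 0.  -2.1] 1.0
2 [ 0.  -4.2] 2.0
3 [ 0.1 -6.3] 3.0
4 [ 0.2 -8.4] 4.0
5 [  0.3 -10.5] 5.0
6 [  0.4 -12.5] 6.0
7 [  0.6 -14.6] 7.0
8 [  0.9 -16.7] 8.0
9 [  1.1 -18.8] 9.0
10 [  1.4 -20.9] 10.0
```

Call:
jog_arm([
  {"x": 0, "y": -1, "z": 0.1, "twist": 0.5, "fingers": 0},
  {"x": 0, "y": -2.1, "z": 0.1, "twist": 1, "fingers": 0},
  {"x": 0, "y": -3, "z": 0.2, "twist": 1.4, "fingers": 0},
])

```text
time: 13.4
ee_pos: [0.4783, -0.0352, 0.1864]
tcp_rot: [-141.3, 89.3, -141.1]
wrist_force: [-1.7, 1.8, -4.9]
opening: 0.017
```

Call:
jog_arm([
  {"x": 0, "y": -0.6, "z": 0, "twist": 0.3, "fingers": 0},
  {"x": 0, "y": -1.3, "z": 0.1, "twist": 0.6, "fingers": 0},
])

```text
time: 13.6
ee_pos: [0.4783, -0.0365, 0.1865]
tcp_rot: [-141.6, 89.3, -140.7]
wrist_force: [-0.3, 1.0, -5.1]
opening: 0.0166
```

```bash
python3 arc.py 0.6 | head -3
```

```text
t 13.6 tcp mm [478.3 -36.5 186.5] jaw 90.82 down [-0.009 -0.007 -1.   ] q [-4. -5. -7. 89. -0. -5.] F [-0.32  0.95 -5.07] M [0.25 0.58 0.01] op 16.6
r 120.0 th -179.16 handle dir 180.82 turn 44.42 Ftan -0.95 Frad 0.3
1 [ 0.1 -1.2] 0.6
```

Call:
jog_arm([
  {"x": 0, "y": -0.6, "z": 0, "twist": 0.3, "fingers": 0},
  {"x": 0, "y": -1.3, "z": 0.1, "twist": 0.6, "fingers": 0},
])

```text
time: 13.8
ee_pos: [0.4783, -0.0378, 0.1866]
tcp_rot: [-141.9, 89.3, -140.4]
wrist_force: [-0.7, 1.4, -6.9]
opening: 0.0164
```

Call:
jog_arm([
  {"x": 0, "y": -0.6, "z": 0, "twist": 0.3, "fingers": 0},
  {"x": 0, "y": -1.3, "z": 0.1, "twist": 0.6, "fingers": 0},
])

```text
time: 14.0
ee_pos: [0.4783, -0.0391, 0.1867]
tcp_rot: [-142.0, 89.3, -139.9]
wrist_force: [-0.3, 0.8, -5.7]
opening: 0.0164
```

```bash
python3 arc.py 0.6 | head -3
```

```text
t 14.0 tcp mm [478.3 -39.1 186.7] jaw 92.08 down [-0.009 -0.008 -1.   ] q [-4. -5. -7. 89. -0. -6.] F [-0.34  0.8  -5.7 ] M [0.34 0.53 0.04] op 16.4
r 120.05 th -177.9 handle dir 182.08 turn 45.68 Ftan -0.81 Frad 0.31
1 [ 0.2 -1.2] 0.6
```

Call:
jog_arm([
  {"x": 0.1, "y": -0.6, "z": 0, "twist": 0.3, "fingers": 0},
  {"x": 0.1, "y": -1.3, "z": 0, "twist": 0.6, "fingers": 0},
])

```text
time: 14.2
ee_pos: [0.4784, -0.0404, 0.1866]
tcp_rot: [-142.5, 89.3, -139.8]
wrist_force: [-0.8, 1.5, -5.1]
opening: 0.0167
```

Call:
jog_arm([
  {"x": 0.1, "y": -0.6, "z": 0, "twist": 0.3, "fingers": 0},
  {"x": 0.1, "y": -1.3, "z": 0, "twist": 0.6, "fingers": 0},
])

```text
time: 14.4
ee_pos: [0.4784, -0.0418, 0.1866]
tcp_rot: [-143.5, 89.3, -140.2]
wrist_force: [-1.7, 0.8, -5.1]
opening: 0.0166
```

Call:
jog_arm([
  {"x": 0.1, "y": -0.6, "z": 0, "twist": 0.3, "fingers": 0},
  {"x": 0.1, "y": -1.3, "z": 0, "twist": 0.6, "fingers": 0},
])

```text
time: 14.6
ee_pos: [0.4785, -0.0431, 0.1866]
tcp_rot: [-143.9, 89.3, -139.9]
wrist_force: [-1.4, 0.9, -5.5]
opening: 0.0162
```

Call:
jog_arm([
  {"x": 0.1, "y": -0.6, "z": 0, "twist": 0.3, "fingers": 0},
  {"x": 0.1, "y": -1.3, "z": 0, "twist": 0.6, "fingers": 0},
])

```text
time: 14.8
ee_pos: [0.4785, -0.0444, 0.1866]
tcp_rot: [-144.8, 89.3, -140.3]
wrist_force: [-3.2, 1.4, -4.8]
opening: 0.0165
```

```bash
python3 arc.py 0.6 | head -4
```

```text
t 14.8 tcp mm [478.5 -44.4 186.6] jaw 94.55 down [-0.009 -0.008 -1.   ] q [ -5.  -5.  -7.  89.  -0. -10.] F [-3.18  1.39 -4.75] M [ 0.4   0.75 -0.35] op 16.5
r 120.19 th -175.36 handle dir 184.55 turn 48.15 Ftan -1.64 Frad 3.06
1 [ 0.4 -1. ] 0.6
2 [ 0.5 -2.3] 1.2
```

Call:
jog_arm([
  {"x": 0.1, "y": -0.6, "z": 0, "twist": 0.3, "fingers": 0},
  {"x": 0.1, "y": -1.3, "z": 0, "twist": 0.6, "fingers": 0},
])

```text
time: 15.0
ee_pos: [0.4786, -0.0458, 0.1866]
tcp_rot: [-145.6, 89.3, -140.4]
wrist_force: [-3.1, 2.4, -5.6]
opening: 0.0166
```

```bash
python3 arc.py 0.6 | head -4; python3 st.py
```

```text
t 15.0 tcp mm [478.6 -45.8 186.6] jaw 95.16 down [-0.009 -0.008 -1.   ] q [ -5.  -5.  -7.  89.  -0. -10.] F [-3.06  2.42 -5.57] M [ 0.49  0.71 -0.62] op 16.6
r 120.25 th -174.72 handle dir 185.16 turn 48.76 Ftan -2.69 Frad 2.82
1 [ 0.4 -1. ] 0.6
2 [ 0.6 -2.2] 1.2
t 15.0 tcp mm [478.6 -45.8 186.6] jaw 95.16 down [-0.009 -0.008 -1.   ] q [ -5.  -5.  -7.  89.  -0. -10.] F [-3.06  2.42 -5.57] M [ 0.49  0.71 -0.62] op 16.6
```

Call:
jog_arm([
  {"x": 0, "y": -0.3, "z": 0, "twist": 0, "fingers": 0},
  {"x": 0, "y": -0.6, "z": 0, "twist": 0, "fingers": 0},
  {"x": 0, "y": -0.6, "z": 0, "twist": 0, "fingers": 0},
])

```text
time: 15.3
ee_pos: [0.4786, -0.0463, 0.1866]
tcp_rot: [-146.1, 89.3, -141.0]
wrist_force: [-1.8, 2.6, -5.6]
opening: 0.0167
```

```bash
python3 arc.py 0.6 | head -2
```

```text
t 15.3 tcp mm [478.6 -46.3 186.6] jaw 95.17 down [-0.009 -0.007 -1.   ] q [ -5.  -5.  -7.  89.  -0. -10.] F [-1.84  2.62 -5.61] M [ 0.64  0.75 -0.4 ] op 16.7
r 120.26 th -174.48 handle dir 185.17 turn 48.77 Ftan -2.79 Frad 1.58
```

Call:
jog_arm([
  {"x": 0.1, "y": -0.4, "z": 0, "twist": 0, "fingers": 0},
  {"x": 0.1, "y": -0.9, "z": 0, "twist": 0.1, "fingers": 0},
  {"x": 0.1, "y": -0.9, "z": 0, "twist": 0.1, "fingers": 0},
])

```text
time: 15.6
ee_pos: [0.4787, -0.0472, 0.1866]
tcp_rot: [-146.4, 89.3, -141.2]
wrist_force: [-1.9, 2.5, -5.7]
opening: 0.0166
```

```bash
python3 arc.py 0.6 | head -2
```

```text
t 15.6 tcp mm [478.7 -47.2 186.6] jaw 95.28 down [-0.009 -0.007 -1.   ] q [ -5.  -5.  -7.  89.  -0. -11.] F [-1.87  2.48 -5.68] M [ 0.58  0.82 -0.22] op 16.6
r 120.28 th -174.05 handle dir 185.28 turn 48.88 Ftan -2.66 Frad 1.61
```

Call:
jog_arm([
  {"x": 0.1, "y": -0.5, "z": 0, "twist": 0.2, "fingers": 0},
  {"x": 0.1, "y": -1, "z": 0, "twist": 0.4, "fingers": 0},
  {"x": 0.1, "y": -1, "z": 0, "twist": 0.4, "fingers": 0},
])

```text
time: 15.9
ee_pos: [0.4788, -0.048, 0.1866]
tcp_rot: [-148.4, 89.3, -142.7]
wrist_force: [-2.6, 4.8, -5.7]
opening: 0.0168
```

```bash
python3 arc.py 0.6 | head -2
```

```text
t 15.9 tcp mm [478.8 -48.  186.6] jaw 95.7 down [-0.009 -0.007 -1.   ] q [ -5.  -5.  -7.  89.  -0. -11.] F [-2.61  4.82 -5.67] M [ 0.91  0.84 -0.29] op 16.8
r 120.28 th -173.64 handle dir 185.7 turn 49.3 Ftan -5.08 Frad 2.06
```

Call:
jog_arm([
  {"x": 0.1, "y": -0.4, "z": 0, "twist": 0, "fingers": 0},
  {"x": 0.1, "y": -0.6, "z": 0, "twist": 0, "fingers": 0},
  {"x": 0.1, "y": -0.6, "z": 0, "twist": 0, "fingers": 0},
])

```text
time: 16.2
ee_pos: [0.4788, -0.0483, 0.1866]
tcp_rot: [-152.8, 89.4, -147.0]
wrist_force: [-2.4, 6.4, -4.7]
opening: 0.0166
```

```bash
python3 arc.py 0.6 | head -2
```

```text
t 16.2 tcp mm [478.8 -48.3 186.6] jaw 95.73 down [-0.009 -0.006 -1.   ] q [ -6.  -5.  -7.  89.  -0. -11.] F [-2.37  6.44 -4.75] M [ 1.1   0.83 -0.3 ] op 16.6
r 120.3 th -173.52 handle dir 185.73 turn 49.33 Ftan -6.66 Frad 1.63
```

Call:
jog_arm([
  {"x": 0.1, "y": -0.6, "z": 0, "twist": 0, "fingers": 0},
  {"x": 0.1, "y": -1, "z": 0, "twist": 0, "fingers": 0},
  {"x": 0.1, "y": -1, "z": 0, "twist": 0, "fingers": 0},
])

```text
time: 16.5
ee_pos: [0.4788, -0.0486, 0.1865]
tcp_rot: [-160.0, 89.4, -154.2]
wrist_force: [-3.5, 6.8, -5.4]
opening: 0.0167
```

```bash
python3 arc.py 0.6 | head -2
```

```text
t 16.5 tcp mm [478.8 -48.6 186.5] jaw 95.78 down [-0.01  -0.005 -1.   ] q [ -6.  -5.  -6.  89.  -0. -11.] F [-3.49  6.78 -5.4 ] M [ 1.33  0.87 -0.23] op 16.7
r 120.3 th -173.36 handle dir 185.78 turn 49.38 Ftan -7.14 Frad 2.69
```

Call:
jog_arm([
  {"x": 0.1, "y": -1, "z": 0, "twist": 0, "fingers": 0},
  {"x": 0.1, "y": -1.4, "z": 0, "twist": 0, "fingers": 0},
  {"x": 0.1, "y": -1.4, "z": 0, "twist": 0, "fingers": 0},
])

```text
time: 16.8
ee_pos: [0.4788, -0.049, 0.1865]
tcp_rot: [-172.6, 89.4, -166.7]
wrist_force: [-2.5, 10.5, -5.5]
opening: 0.0163
```

```bash
python3 arc.py 0.6 | head -2
```

```text
t 16.8 tcp mm [478.8 -49.  186.5] jaw 95.85 down [-0.01  -0.002 -1.   ] q [ -6.  -5.  -6.  89.  -0. -12.] F [-2.51 10.52 -5.5 ] M [ 1.76  0.82 -0.14] op 16.3
r 120.32 th -173.19 handle dir 185.85 turn 49.45 Ftan -10.75 Frad 1.25
```

The stop is firm: about 10.7 N sideways at the handle, with the tool no longer advancing, at about 49.5° of turn. Now I ease the side load, settle onto the ledges and open.

Call:
jog_arm([
  {"x": 0, "y": -0.4, "z": -0.2, "twist": 0, "fingers": 0},
  {"x": 0, "y": 0, "z": -0.4, "twist": 0, "fingers": 0},
  {"x": 0, "y": 0, "z": -0.4, "twist": 0, "fingers": 0},
], grip_force=50)

```text
time: 17.1
ee_pos: [0.4788, -0.0486, 0.1863]
tcp_rot: [-176.4, 89.4, -170.5]
wrist_force: [-3.2, 5.8, -4.7]
opening: 0.0168
```

```bash
python3 arc.py 0.6 | head -2
```

```text
t 17.1 tcp mm [478.8 -48.6 186.3] jaw 95.89 down [-0.009 -0.002 -1.   ] q [ -6.  -5.  -7.  89.  -0. -12.] F [-3.23  5.78 -4.69] M [ 0.97  0.84 -0.3 ] op 16.8
r 120.26 th -173.37 handle dir 185.89 turn 49.49 Ftan -6.11 Frad 2.54
```

Call:
jog_arm([
  {"x": 0, "y": 0.2, "z": 0, "twist": 0, "fingers": 0.3},
  {"x": 0, "y": 0.2, "z": 0, "twist": 0, "fingers": 0.5},
  {"x": 0, "y": 0, "z": 0, "twist": 0, "fingers": 0.6},
  {"x": 0, "y": 0, "z": 0, "twist": 0, "fingers": 0.6},
  {"x": 0, "y": 0, "z": 0, "twist": 0, "fingers": 0.6},
])

```text
time: 17.6
ee_pos: [0.479, -0.0488, 0.1865]
tcp_rot: [-174.2, 89.5, -168.3]
wrist_force: [-0.2, -0.4, -0.2]
opening: 0.0509
```

```bash
python3 arc.py 0.6 | head -2;python3 - <<'E'
from h import *
d=cam('scene');b=d['image']
B=cv2.resize(b[150:300,220:370],(600,600),interpolation=cv2.INTER_CUBIC)
cv2.imwrite('pics/g6.png',np.clip(B[:,:,::-1].astype(float)*1.4,0,255))
E
```

```text
t 17.6 tcp mm [479.  -48.8 186.5] jaw 95.88 down [-0.009 -0.002 -1.   ] q [ -6.  -5.  -6.  89.  -0. -12.] F [-0.19 -0.42 -0.16] M [-0.02 -0.02  0.01] op 50.9
r 120.1 th -173.27 handle dir 185.88 turn 49.48 Ftan 0.4 Frad 0.24[ WARN:0@2.122] global loadsave.cpp:1063 imwrite_ Unsupported depth image for selected encoder is fallbacked to CV_8U.
```

View pics/g6.png

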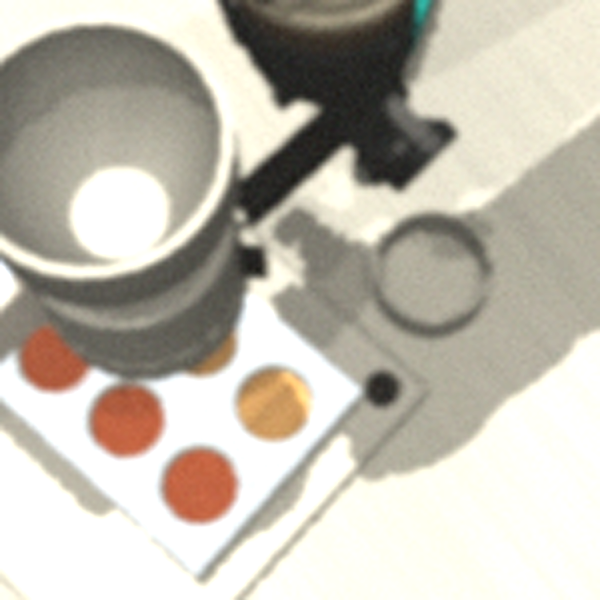

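The handle stays up and points to the front, at crop (290,160). The jaws are open around it and the tool force is zero. Now I retreat upward, then back.

Call:
jog_arm([
  {"x": 0, "y": 0, "z": 5, "twist": 0, "fingers": 0.6},
  {"x": 0, "y": 0, "z": 15, "twist": 0, "fingers": 0.6},
  {"x": 0, "y": 0, "z": 30, "twist": 0, "fingers": 0.6},
  {"x": -2, "y": 0, "z": 50, "twist": 0, "fingers": 0.6},
  {"x": -15, "y": 0, "z": 65, "twist": 0, "fingers": 0.6},
  {"x": -35, "y": 0, "z": 75, "twist": 0, "fingers": 0.6},
  {"x": -60, "y": 0, "z": 80, "twist": 0, "fingers": 0.6},
  {"x": -90, "y": 0, "z": 80, "twist": 0, "fingers": 0.6},
  {"x": -110, "y": 0, "z": 80, "twist": 0, "fingers": 0.6},
  {"x": -110, "y": 0, "z": 80, "twist": 0, "fingers": 0.6},
])

```text
time: 18.65
ee_pos: [0.3675, -0.0487, 0.2682]
tcp_rot: [-168.2, 89.6, -162.4]
wrist_force: [1.4, 0.3, 0.3]
opening: 0.0513
```

```bash
python3 st.py; python3 - <<'E'
from h import *
import pickle
d=cam('scene');c=cam('top')
cv2.imwrite('pics/fs.png',d['image'][:,:,::-1])
A=cv2.resize(c['image'][70:230,240:400],(400,400),interpolation=cv2.INTER_CUBIC)
B=cv2.resize(d['image'][150:300,220:370],(400,400),interpolation=cv2.INTER_CUBIC)
cv2.imwrite('pics/f1.png',np.clip(np.hstack([A,B])[:,:,::-1].astype(float)*1.4,0,255).astype(np.uint8))
# handle in final: mask
for n,k,box in(('s',d,(275,160,330,210)),):
    x0,y0,x1,y1=box;g=k['image'][y0:y1,x0:x1].max(2)
    nn,l,s,ce=cv2.connectedComponentsWithStats((g<75).astype(np.uint8))
    for i in range(1,nn):
        if s[i,4]>100:
            w=np.array([onz(k,u+x0,v+y0,.199)[:2] for v,u in np.argwhere(l==i)]);m=w.mean(0);dd=np.linalg.svd(w-m)[2][0];print(s[i,4],m,np.degrees(np.arctan2(dd[1],dd[0])),np.ptp((w-m)@dd))
E
```

```text
t 18.65 tcp mm [367.5 -48.7 268.2] jaw 95.86 down [-0.007 -0.002 -1.   ] q [ -7. -18.  -9. 100.  -0. -13.] F [1.44 0.27 0.32] M [-0.04 -0.1  -0.02] op 51.3
506 [ 0.49730772 -0.04055257] 4.441569588993904 0.11487206279880718
```

View pics/f1.png

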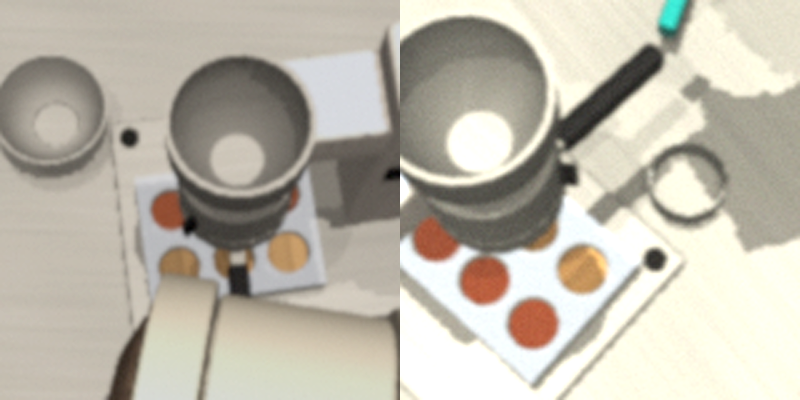

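View pics/fs.png

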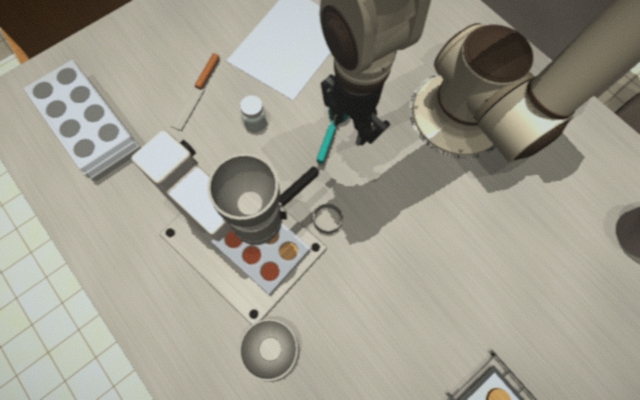

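Final pictures: the cup hangs in the collar with its handle forward, at scene (300,185) and just below the housing in the top view. The cake ring (328,218), bowl (269,349), jar (253,113) and mould have not moved. The arm is clear, so I'm handing in.

```bash
python3 -c "
from h import *
print(ticket.job_done()); print(bot.get_obs()['time'])"
```

```text
the job is handed in; nothing more can be done
None
the job is handed in; nothing more can be done
```

The steel nozzle cup is locked in the collar with its handle at the machine's front, and I handed the job in at about 18.7 s of the 69 s limit.

- **Entry:** I gripped the cup by its black handle, lifted it level and raised it into the collar under the entry mark. It met the seal at a TCP height of 184 mm, with about 2.7 N.
- **Turn:** I swung it counter-clockwise, letting the handle rise about 2 mm. It stopped at about 49.5° of turn, measured from the jaws. I pressed once to about 10.7 N sideways, slightly above the 8–10 N called firm and well under the 20 N limit. Then I eased off, opened the jaws and backed away.
- **Last checks:** With the jaws open, the wrist force read about zero. The final pictures show the cup held in the collar, the handle within about 4° of front, and the arm clear. The mould, cake ring, bowl, jar and turquoise look-alike are where they were.

Some readings disagreed:
- **Camera positions:** The two cameras differed by 3–4 mm, so I averaged them and cross-checked against the tool position.
- **Handle direction:** A rough colour mask put the handle at 4.4° and the jaws put it at 5.9°.
- **Early resistance:** A small twisting resistance near 48° turned out not to be the stop, because the cup kept turning past it.

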